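# Spring tweezers held at the marked gap

## Robot

A 7-joint arm with a two-finger parallel gripper is mounted at the origin on the work surface. World frame = base frame: x ahead of the robot, y to its left, z up, the work surface at z = 0. Lengths are in m, angles in rad, forces in N, time in s.
With the tool pointing down it reaches from about 0.35 to 0.9 m from the base axis. Payload 8.1 kg.
Tool frame: the origin (TCP) lies at the very end of the fingers, on their centre line; the grasp point (between the pads) lies 19 mm behind it; x points along the fingers, y is the direction in which the jaws open and shut, and the axes are right-handed (so a half turn about x gives the same grasp; the last joint's range is limited). The gripper opens to 92 mm and grips with 3 to 60 N. Pads are 19 mm wide; open, the fingers measure 130 mm over their backs; the gripper's body (75 mm by 190 mm) begins 47 mm behind the grasp point.
Start: joints at [1.012, 0.434, 0.025, 1.573, -0.012, 1.134, -0.075], TCP at [0.275, -0.561, 0.227] pointing down, gripper open.
Joint ranges: [-2.62, 2.62], [-0.44, 2.09], [-1.27, 1.32], [0.08, 2.57], [-1.32, 4.46], [0.12, 2], [-2.74, 2.74]. Speed limits (rad/s): [2.22, 2.22, 3.01, 3.01, 3.14, 3.14, 3.14].

## Interface

Orientations are given as a rotation vector (axis times angle).
In Python, from cell import arm gives the robot as it stands.
- The arm moves only by the tool servo_tool, never from a script. Its argument "plan" is a list of rows, each a list of 2 entries, a list of its own where there are three numbers: the shift along the world's x, y, z in cm, then the turn, a rotation vector about the world's x, y, z in degrees. A call has 1 to 12 rows; each row is the pose to reach, as a shift and turn from the pose measured when the call began; what a row does not reach only later rows make up. A row lasts 1/10 s, in which the tool goes at most 50 mm and 8.59 degrees, less where a joint would pass 70% of its speed; a pose out of reach is approached as far as the arm can. A call with a gripper value outside its range is refused whole. "grip" is the opening, from 0 (shut) to 1 (fully open), set as the call begins (left out, the last holds). The fingers move at their own pace and stop on an object; "squeeze" is the grip in N (left out, the last holds). Time passes only in rows, so rows that repeat a pose let the fingers close. It gives the time, the measured TCP pose, the force and the opening at its end, in the units of the state.
- arm.observe(): the state, without advancing time (a new reading comes with each control period).
- arm.get_image(name): name is "scene" or "top" or "wrist"; returns a dict with "frame" (480x640x3 uint8, blue, green, red), "fx", "fy", "cx", "cy" (pixels), "position" and "rotation" of the camera in the world. Camera axes: x right, y down, z forward; pixel columns grow to the right and rows downward; lengths in m; the calibration is good to about 2 mm. A picture is of the moment at which its call begins. There is no depth.
- arm.sign_off(): hands the job in, once; it reports no verdict.
Trained networks look in a picture, given as the dict that the camera call returned (one of the last four; its "shot" number tells which), for a name from the list of things; names that differ only in an ending like _2 or _b are one class to them, and where a whole thing is asked for, a point or a joint stands for the part that bears it (a point fixed in the world has none). Each returns a list of dicts, best first, with "score" (0 to 1); they miss things now and then, are a little off and sometimes report something else, mostly with a low value. They report only what shows in the picture. A call takes as long as a camera call.
- arm.search_frame(picture, query): "at" ([column, row] in pixels, amid what is visible of it).
- arm.trace(picture, query): "pixels" (480x640 bool, what is visible of it) and "at" ([column, row] in pixels, amid what is visible of it).
The state is a dict: "clock": time; "joints": joint angles; "dq": joint speeds; "joint_efforts": joint torques, N m; "position": TCP position; "ee_rot": TCP orientation; "force": force on the tool from outside, world axes, zero at the start; "ft_torque": the same for the moment, N m; "width": opening from 0.0 (shut) to 1.0 (fully open).
Only numpy, scipy, OpenCV 4.12 (cv2) and the standard library are available. Lean on these libraries where they do the work, as an engineer would, in place of code of your own. Each camera call takes 0.05 s, during which the arm holds its last target.

## Task

Slide the yellow-framed guard of the tool case fully open, take the sprung tweezers out by their black thumb pads and lift them level, well clear of the case, to about 15 to 20 cm above the bench. Squeeze them until the black pointer of the right arm stands over the orange mark on the white scale bar, without ever pinching the tips shut, and hold that gap steady for two seconds. Finish while still holding them up there, squeezed to the mark, with the guard left open; do not disturb the other things on the bench.

Things in the scene. Friction and masses are not known exactly. Their poses are not given: they have to be found in the camera images.
- guard_handle (a point): middle of the guard's black upright handle, a fin 56 mm along x, 14 mm thick along y, 34 mm high above its foot; this point is 88 mm above the bench, the fin's top 106 mm, its foot 65 mm. Axes as the case's: z up, y the way the guard opens; pinch the fin across y. It stands in the middle of the clear, yellow-framed guard (276 x 226 mm, frame top 63 mm above the bench)
- case: blue and grey tool case fixed to the bench, 290 mm along x, 470 mm along y, walls 55 mm high, track lips to 67 mm; origin at the middle of its underside, y along the track, to the robot's left. The right half (-y) is the open bay under the guard (270 x 220 mm, floor 10 mm above the bench) where the tweezers lie; the left half is a closed deck over which the guard parks
- guard (a joint): slide of the guard along the case's +y, 0 = shut over the bay, 0.21 m = fully open (end stop); it resists with about 2 N and stays where it is left
- tweezers_grip (a point): middle of the tweezers between their two black thumb pads, half-way up: 37 mm above the bench at the start, 27 mm above the bay's floor. x towards the tips, y towards the left arm, z up. Pads 24 mm along x, 14 mm high; 51 mm over both pads when relaxed. Grasp here, fingers closing along y; the fingers can go down beside the pads to 5 mm off the floor
- tweezers: steel sprung tweezers, loose, about 95 g, balanced at the thumb pads, 14 mm high, reaching 108 mm behind the thumb pads to 79 mm ahead, lying on two wooden rests (34 mm wide, well behind and well ahead of the pads); origin 7 mm below point tweezers_grip, same axes. A white scale bar crosses 60 to 70 mm ahead of the pads, its top 11 mm above tweezers_grip; the pointer reaches 16 mm above it
- blade_left (a joint): closing angle of the left arm, whose hinge is 90 mm behind the thumb pads: rad, 0 = relaxed open, at most 0.155. Each arm is sprung open: the squeeze on a pad is about 4 N at 0, 12 N at 0.15. Tip gap at the bar = 0.050 - 0.155*(blade_left + blade_right) m; width over the thumb pads = 0.051 - 0.090*(blade_left + blade_right) m
- blade_right (a joint): closing angle of the right arm, as blade_left
- marker (a joint): where the orange mark is set along the white scale bar: the tip gap, in m, at which the pointer stands over the middle of the mark (different each time; the mark is stiff and stays put). The mark is 6 mm wide along the bar
- mark (a point): middle of the orange mark on the white scale bar, which is fixed to the left arm and crosses over the jaws 65 mm ahead of the thumb pads; y is along the bar towards the left arm
- pointer (a point): the black pointer line on the right arm at the bar, above that jaw's inner face; it moves along the bar towards the left arm as the tweezers are squeezed
- tip_left (a point): inner face of the left jaw at the bar; the distance to tip_right is the tip gap, 50 mm when relaxed
- tip_right (a point): inner face of the right jaw at the bar
- turned0: bystander: turned steel part, 54 mm across, 37 mm high, origin at its underside's centre
- turned1: bystander: as turned0
- turned2: bystander: as turned0
- bush: bystander: brass bush, 20 mm across, 16 mm high, standing on the bay floor in the corner beyond the tweezers' tips
- hammer: bystander: hammer, 260 mm long, lying on the bench on the left
- mug: bystander: black mug, 90 mm high
- spray: bystander: white spray can with a red cap, 60 mm across, 170 mm high
- screwdriver: bystander: red-handled screwdriver lying on the bench

How it is judged:
On the way, in this order (a step that is already met when the one before it is completed fails the run):
1. the guard is slid fully open (at least 195 of 210 mm) (value of joint guard above 0.195 m), for 0.1 s.
2. the tweezers are held up, level, with the pointer over the orange mark, for a second (y of pointer in the frame of mark between -0.003 and 0.003 m and height (world z) of tweezers_grip above 0.12 m and angle between tweezers_grip's own z axis and vertical below 0.35 rad and contact force between the fingers and tweezers above 1 N and linear speed of tweezers below 0.03 m/s), for 1 s.
At the end, for the whole second after the job is handed in: The guard is open (at least 190 mm); the tweezers are held by the fingers alone, thumb-pad centre at least 120 mm above the bench, within 20 degrees of level, at rest; the pointer is within 3 mm of the middle of the orange mark (all of step 2 and value of joint guard above 0.19 m); the arm keeps its last pose, push and grip.
It fails at once if the tips are pinched shut (gap under 5 mm) (distance between tip_left and tip_right below 0.005 m).
It fails at once if a bystander is disturbed (moved over 30 mm) (distance of any of turned0, turned1, turned2, bush, hammer, mug, spray, screwdriver from where it was at the start of the episode above 0.03 m).
It also fails if it takes over 51 s, if anything falls off the work surface, if the arm or the gripper's body presses on something with over 40 N, if the wrist force passes 120 N, or if a joint passes its speed limit or range.

## Working session

There is one attempt and no reset: what is moved stays moved. The work goes in short steps, Python scripts to look and compute and a tool call to move; the robot and the scene stay as the last step left them, time stands still between calls to the robot, and variables do not carry over. Pictures are saved under pics/ and viewed, and the job is handed in when it is done.

Besides the shell and the picture viewer there is one more tool, called after ">>>" as name([rows], argument=value, ...), one row to a line, values as JSON. servo_tool: Moves the arm, as the interface text tells. Its arguments: {"type":"object","properties":{"plan":{"type":"array","items":{"type":"array"}},"grip":{"type":"number"},"squeeze":{"type":"number"}},"required":["plan"]}

```bash
mkdir -p pics; ls
cat > h.py <<'E'
import numpy as np, cv2
from cell import arm
def shot(n,save=None):
    p=arm.get_image(n)
    if save: cv2.imwrite('pics/'+save+'.png',p['frame'])
    return p
def ray(p,uv):
    d=np.array([(uv[0]-p['cx'])/p['fx'],(uv[1]-p['cy'])/p['fy'],1.])
    R=np.array(p['rotation']); 
    if R.size!=9: R=cv2.Rodrigues(R)[0]
    return np.array(p['position']),R.reshape(3,3)@d
def atz(p,uv,z):
    o,d=ray(p,uv); return o+d*(z-o[2])/d[2]
def proj(p,X):
    R=np.array(p['rotation'])
    if R.size!=9: R=cv2.Rodrigues(R)[0]
    c=R.reshape(3,3).T@(np.array(X)-np.array(p['position']))
    return np.array([p['fx']*c[0]/c[2]+p['cx'],p['fy']*c[1]/c[2]+p['cy']])
E
python3 - <<'E'
from h import *
s=arm.observe(); print(s)
for n in ['scene','top']:
    p=shot(n,n+'0'); print(n,p['position'],p['rotation'],p['fx'])
    for q,z in [('guard_handle',.088),('tweezers_grip',.037),('mark',.048),('pointer',.05)]:
        for r in arm.search_frame(p,q)[:2]: print(q,r,atz(p,r['at'],z))
E
```

```text
pics
{'clock': 0.0, 'joints': array([ 1.01237697,  0.43519539,  0.02495952,  1.57409698, -0.01163098,
        1.13398868, -0.07505493]), 'dq': array([ 8.83136241e-04, -3.64264223e-05,  1.85324568e-03, -1.05568984e-04,
        1.07936358e-03,  1.31639815e-03, -3.79629974e-04]), 'joint_efforts': array([-6.56096800e-04, -6.67860317e+01,  9.84675698e-01, -3.14468157e+01,
       -6.08062372e-02,  4.25951346e-02,  1.60683826e-04]), 'position': array([ 0.2748647 , -0.56074771,  0.22596199]), 'ee_rot': array([ 1.96836064,  0.45811127, -1.96927284]), 'force': array([-0.77149822,  0.50659807, -0.65211753]), 'ft_torque': array([0.02918316, 0.01930818, 0.04180877]), 'width': 1.0016975870953275}
scene [1.24662156 0.54095367 0.71364349] [-1.08088049 -2.23832203  1.11580525] 436.7800035710711
guard_handle {'at': [279.8, 247.6], 'score': 0.76} [ 0.64871308 -0.01499126  0.088     ]
top [0.4083224  0.01263459 1.46133223] [-2.15162374  2.17372401 -0.12616321] 577.151017397116
guard_handle {'at': [350.6, 227.8], 'score': 0.98} [ 0.59289768 -0.04944134  0.088     ]
tweezers_grip {'at': [522.3, 288.9], 'score': 0.72} [ 0.44382344 -0.47185638  0.037     ]
mark {'at': [354.2, 304.4], 'score': 0.61} [ 0.41016867 -0.05715662  0.048     ]
pointer {'at': [148.9, 289.6], 'score': 0.42} [0.4511191  0.44252011 0.05      ]
pointer {'at': [352.7, 229.8], 'score': 0.3} [ 0.59297672 -0.05626229  0.05      ]
```

View pics/top0.png

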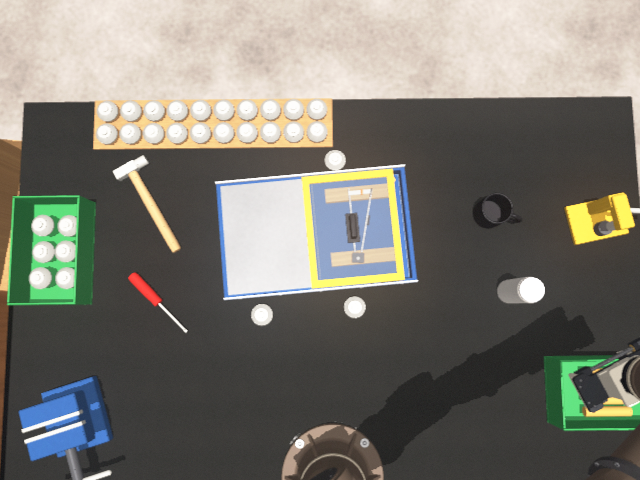

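View pics/scene0.png

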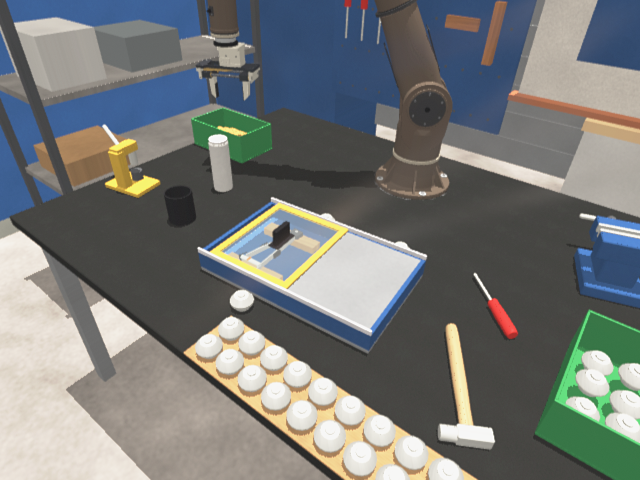

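Run:
```python
from h import *
p=shot('top')
for q,z in [('guard_handle',.1),('case',.06),('guard',.063)]:
    r=arm.trace(p,q)
    if not r: print(q,'none');continue
    m=r[0]['pixels'].astype(np.uint8); ys,xs=np.nonzero(m)
    c=max(cv2.findContours(m,0,1)[0],key=cv2.contourArea)
    b=cv2.boxPoints(cv2.minAreaRect(c)); print(q,r[0]['score'],r[0]['at'],m.sum()); W=np.array([atz(p,u,z) for u in b])[:,:2]; print(b.round(0).tolist(),W.round(4).tolist(),W.mean(0))
    e=W-np.roll(W,1,0); print(np.linalg.norm(e,axis=1), np.degrees(np.arctan2(e[:,1],e[:,0])))
cv2.imwrite('pics/crop.png',cv2.resize(p['frame'][140:320,200:430],None,fx=3,fy=3,interpolation=cv2.INTER_CUBIC))
s=shot('scene'); r=arm.trace(s,'guard_handle'); print(r[0]['at'],r[0]['score'])
R=cv2.Rodrigues(arm.observe()['ee_rot'])[0]; print(R.round(3))
```

```text
guard_handle 0.88 [352.2, 227.7] 10514
[[299.0, 176.0], [393.0, 166.0], [405.0, 280.0], [311.0, 290.0]] [[0.7183, 0.0738], [0.7402, -0.1522], [0.4665, -0.174], [0.4456, 0.047]] [ 0.59263936 -0.05136246]
[0.27401516 0.22707593 0.27462926 0.2219472 ] [   5.61354656  -84.44919294 -175.4568042    95.4031987 ]
case 0.89 [317.1, 232.9] 22701
[[212.0, 181.0], [405.0, 163.0], [416.0, 282.0], [224.0, 300.0]] [[0.716, 0.2893], [0.7584, -0.1872], [0.4632, -0.2076], [0.423, 0.2578]] [0.5901338  0.03805467]
[0.29467586 0.47840628 0.29585234 0.46711571] [   6.14173982  -84.91535905 -176.04945101   94.94129289]
guard 0.71 [352.2, 228.0] 10242
[[301.0, 176.0], [393.0, 167.0], [404.0, 279.0], [311.0, 288.0]] [[0.7277, 0.0711], [0.747, -0.1581], [0.4692, -0.1767], [0.4508, 0.0474]] [ 0.59870009 -0.05404564]
[0.2779172  0.2300127  0.27846604 0.22487764] [   4.88871625  -85.18232399 -176.16815543   94.68828747]
[282.4, 249.2] 0.59
[[ 0.     0.44  -0.898]
 [-0.    -0.898 -0.44 ]
 [-1.     0.     0.   ]]
```

View pics/crop.png

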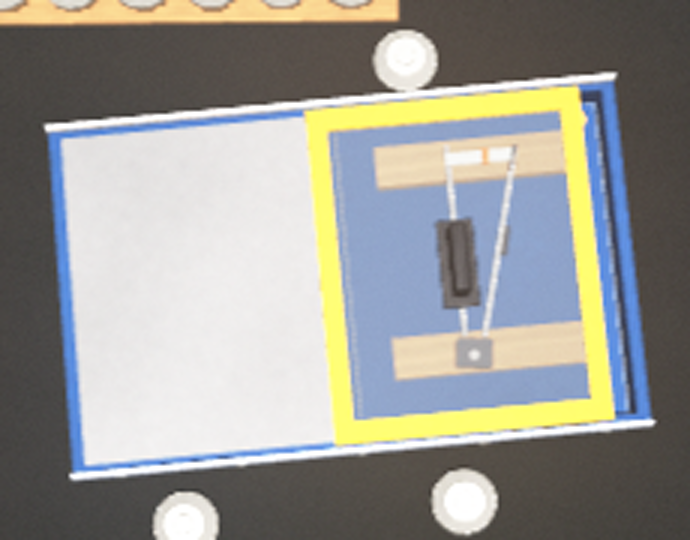

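>>> servo_tool([
  [[2.5,4,0],[0,0,-2]],
  [[5,8,0],[0,0,-4]],
  [[7.5,12,0],[0,0,-6]],
  [[10,16,0],[0,0,-8]],
  [[12.5,20,0],[0,0,-10]],
  [[15,24,0],[0,0,-12]],
  [[17.5,28,0],[0,0,-14]],
  [[20,32,0],[0,0,-16]],
  [[22.5,36,0],[0,0,-18]],
  [[25,40,0],[0,0,-20]],
  [[28,44,0],[0,0,-21]],
  [[30,47,0],[0,0,-21]],
], grip=1, squeeze=20)

```text
clock: 2.0
position: [0.5768, -0.0877, 0.227]
ee_rot: [2.176, 0.1, -2.174]
force: [0.8, -0.4, 0.6]
width: 1.001
```

Run:
```python
from h import *
s=arm.observe(); print(s['clock'],s['position'],s['ee_rot'],s['force'])
p=shot('wrist','w1'); print(p['position'],p['rotation'])
for q,z in [('guard_handle',.1),('tweezers_grip',.037),('mark',.048),('pointer',.05)]:
    for r in arm.search_frame(p,q)[:2]: print(q,r,atz(p,r['at'],z))
```

```text
2.0 [ 0.57677763 -0.08769731  0.22696623] [ 2.17643671  0.09997594 -2.17398305] [ 0.83746156 -0.39815349  0.56713651]
[ 0.64843895 -0.08118484  0.38514266] [ 2.16497379 -1.97576059 -0.26921557]
guard_handle {'at': [283.6, 150.8], 'score': 0.63} [ 0.63530981 -0.05798787  0.1       ]
```

View pics/w1.png

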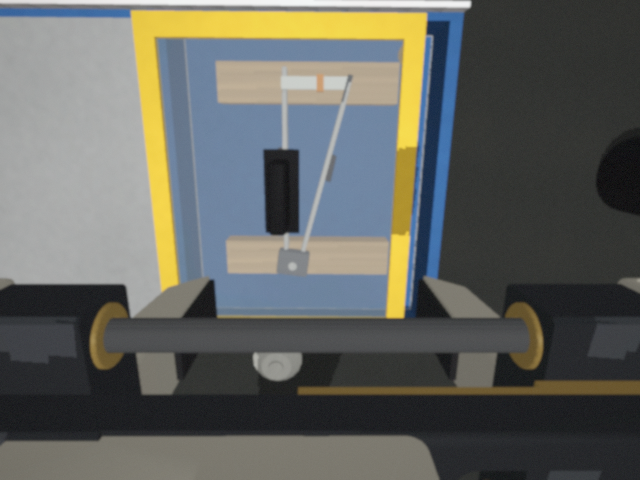

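Run:
```python
from h import *
im=cv2.imread('pics/w1.png')[130:260,230:360]
cv2.imwrite('pics/w1c.png',cv2.resize(cv2.convertScaleAbs(im,alpha=3,beta=10),None,fx=4.5,fy=4.5,interpolation=cv2.INTER_CUBIC))
p=shot('wrist')
for u in [(281.5,150),(281.5,234),(264,192),(299,192)]: print(u,atz(p,u,.072))
for u in [(160,320),(155,200),(397,240),(423,40),(135,40)]: print(u,atz(p,u,.063))
```

```text
(281.5, 150) [ 0.63227064 -0.0586278   0.072     ]
(281.5, 234) [ 0.56191984 -0.06316994  0.072     ]
(264, 192) [ 0.59685349 -0.04626318  0.072     ]
(299, 192) [ 0.59945584 -0.07539837  0.072     ]
(160, 320) [0.46522296 0.04659249 0.063     ]
(155, 200) [0.58010211 0.0483702  0.063     ]
(397, 240) [ 0.56311013 -0.16534341  0.063     ]
(423, 40) [ 0.72452488 -0.16179351  0.063     ]
(135, 40) [0.70462355 0.06060454 0.063     ]
```

View pics/w1c.png

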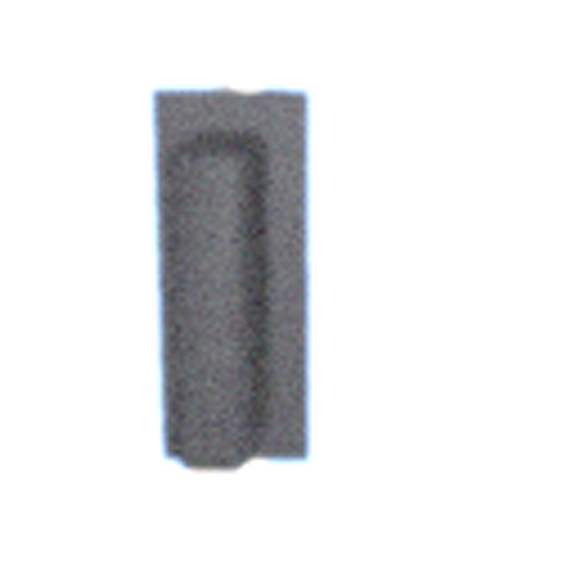

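Run:
```python
from h import *
p=shot('wrist')
print(atz(p,(276.2,199.8),.106),atz(p,(281.8,192),.072))
R=cv2.Rodrigues(arm.observe()['ee_rot'])[0]; print(R.round(3))
```

```text
[ 0.59703449 -0.06069398  0.106     ] [ 0.59798758 -0.06186533  0.072     ]
[[-0.     0.087 -0.996]
 [-0.001 -0.996 -0.087]
 [-1.     0.001  0.   ]]
```

>>> servo_tool([
  [[1,1.4,-3],[0,0,0]],
  [[2,2.7,-6],[0,0,0]],
  [[2,2.7,-9],[0,0,0]],
  [[2,2.7,-12],[0,0,0]],
  [[2,2.7,-14],[0,0,0]],
  [[2,2.7,-15],[0,0,0]],
  [[2,2.7,-15],[0,0,0]],
])

```text
clock: 3.05
position: [0.5934, -0.0671, 0.0759]
ee_rot: [2.174, 0.092, -2.18]
force: [0.2, 0.7, -0.3]
width: 0.996
```

>>> servo_tool([
  [[0,0,0],[0,0,0]],
  [[0,0,0],[0,0,0]],
  [[0,0,0],[0,0,0]],
  [[0,0,0],[0,0,0]],
  [[0,0,0],[0,0,0]],
  [[0,0,0],[0,0,0]],
], grip=0)

```text
clock: 3.65
position: [0.5935, -0.067, 0.0761]
ee_rot: [2.175, 0.092, -2.18]
force: [-0.6, -0.2, -0.5]
width: 0.528
```

>>> servo_tool([
  [[0.3,0.6,0],[0,0,0]],
  [[0.3,0.6,0],[0,0,0]],
  [[0.3,0.6,0],[0,0,0]],
  [[0.3,0.6,0],[0,0,0]],
  [[0.3,0.6,0],[0,0,0]],
  [[0.3,0.6,0],[0,0,0]],
  [[0.3,0.6,0],[0,0,0]],
  [[0.3,0.6,0],[0,0,0]],
])

```text
clock: 4.45
position: [0.5966, -0.061, 0.076]
ee_rot: [2.175, 0.092, -2.18]
force: [2.7, 1.6, -2.6]
width: 0.149
```

Run:
```python
from h import *
s=arm.observe(); print(s['clock'],s['position'],s['force'],s['width'])
shot('wrist','w2')
```

```text
4.45 [ 0.5965668  -0.06096126  0.0760083 ] [ 2.6664713   1.55645555 -2.60805549] 0.14881274562051783
```

View pics/w2.png

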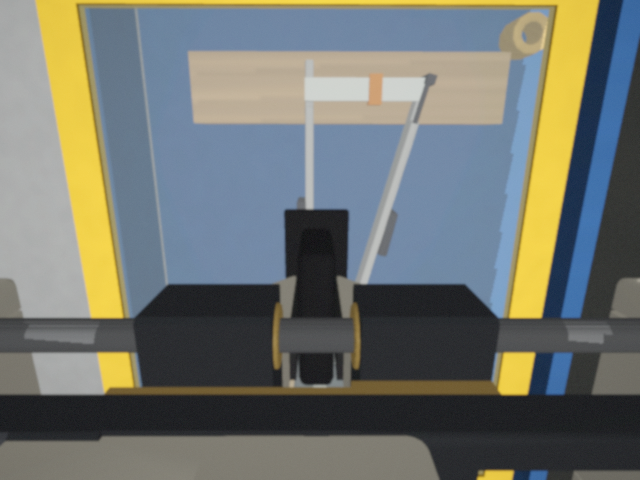

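>>> servo_tool([
  [[-0.1,1,0],[0,0,0]],
  [[-0.3,3,0],[0,0,0]],
  [[-0.4,5,0],[0,0,0]],
  [[-0.6,7,0],[0,0,0]],
  [[-0.8,9,0],[0,0,0]],
  [[-1.0,11,0],[0,0,0]],
  [[-1.1,13,0],[0,0,0]],
  [[-1.3,15,0],[0,0,0]],
  [[-1.5,17,0],[0,0,0]],
  [[-1.6,19,0],[0,0,0]],
  [[-1.7,20,0],[0,0,0]],
  [[-1.8,20.7,0],[0,0,0]],
])

```text
clock: 5.7
position: [0.5804, 0.1334, 0.0758]
ee_rot: [2.172, 0.066, -2.177]
force: [8.6, -40.7, 5.1]
width: 0.178
```

Run:
```python
from h import *
s=arm.observe(); print(s['clock'],s['position'],s['force'],s['width'])
p=shot('top','t2')
cv2.imwrite('pics/t2c.png',cv2.resize(p['frame'][140:320,200:430],None,fx=3,fy=3,interpolation=cv2.INTER_CUBIC))
s=arm.observe(); print(s['clock'],s['position'],s['force'],s['width'])
```

```text
5.7 [0.58040884 0.13339629 0.07581381] [  8.57644322 -40.71893104   5.14834198] 0.17771526863479606
5.75 [0.58040895 0.13369624 0.07582141] [  7.17556779 -39.45707608   5.16363816] 0.1824052665099323
```

View pics/t2c.png

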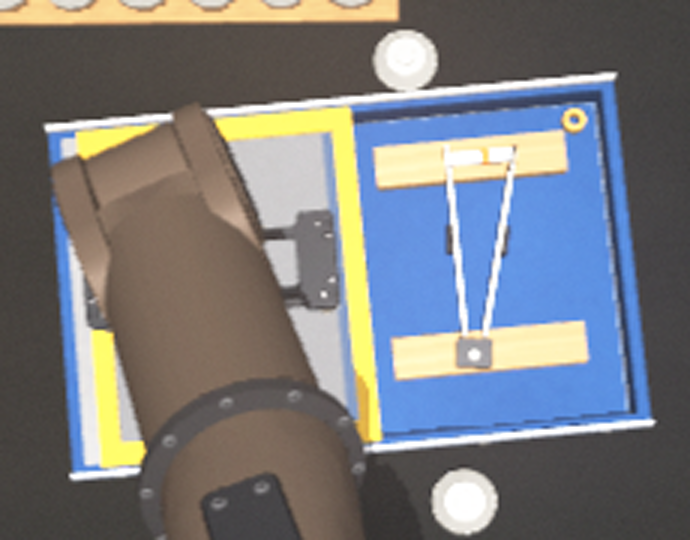

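Run:
```python
from h import *
p=shot('scene','s2')
cv2.imwrite('pics/s2c.png',cv2.resize(p['frame'][150:360,150:450],None,fx=2.6,fy=2.6,interpolation=cv2.INTER_CUBIC))
shot('wrist','w3')
s=arm.observe(); print(s['clock'],s['position'],s['force'],s['ft_torque'],s['width'],s['joints'])
```

```text
5.85 [0.58049363 0.13229118 0.07582819] [  5.91944328 -36.55946662   4.07921118] [-7.33300234 -1.30228516  0.14092916] 0.15303645819783968 [-0.24880133  0.55398898 -0.10628316  1.79566191  0.09820899  0.80385763
 -1.90318386]
```

View pics/s2c.png

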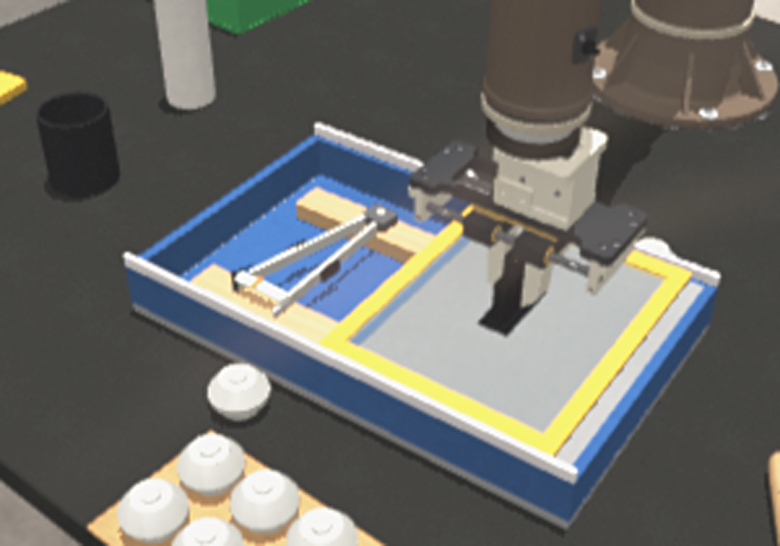

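View pics/w3.png

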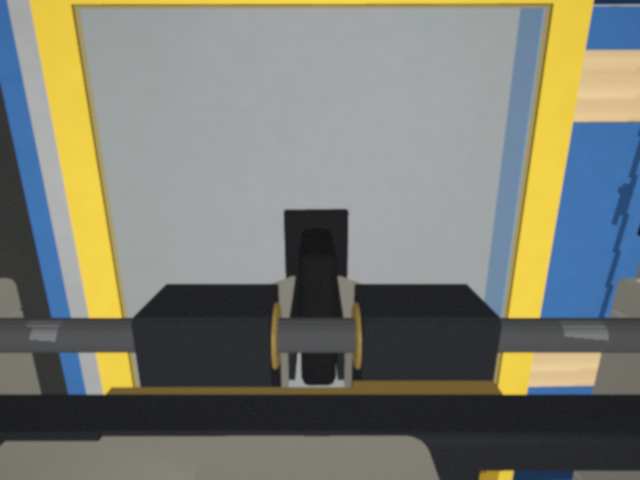

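>>> servo_tool([
  [[0,0,0],[0,0,0]],
  [[0,0,0],[0,0,0]],
  [[0,0,0],[0,0,0]],
  [[0,0,0],[0,0,0]],
])

```text
clock: 6.25
position: [0.5806, 0.132, 0.0759]
ee_rot: [2.172, 0.064, -2.177]
force: [1.4, -6.1, 0.0]
width: 0.153
```

>>> servo_tool([
  [[0,0,0],[0,0,0]],
  [[0,0,0],[0,0,0]],
  [[0,0,0],[0,0,0]],
  [[0,0,0],[0,0,0]],
  [[0,0,0],[0,0,0]],
], grip=0.75)

```text
clock: 6.75
position: [0.5804, 0.1324, 0.0759]
ee_rot: [2.172, 0.065, -2.177]
force: [-0.5, -0.1, -0.6]
width: 0.54
```

>>> servo_tool([
  [[0,0,2],[0,0,0]],
  [[0,0,5],[0,0,0]],
  [[0,0,8],[0,0,0]],
  [[0.5,-3,11],[0,0,0]],
  [[0.5,-7,13],[0,0,0]],
  [[0.5,-11,14],[0,0,0]],
  [[-2,-15,14],[0,0,0]],
  [[-5,-18,14],[0,0,0]],
  [[-6,-20,14],[0,0,0]],
  [[-6,-21,14],[0,0,0]],
  [[-6,-21,14],[0,0,0]],
  [[-6,-21,14],[0,0,0]],
])

```text
clock: 7.95
position: [0.5213, -0.0764, 0.2159]
ee_rot: [2.172, 0.067, -2.176]
force: [-0.3, -0.1, 1.0]
width: 0.754
```

Run:
```python
from h import *
s=arm.observe(); print(s['clock'],s['position'],s['force'],s['width'])
p=shot('wrist','w4'); t=shot('top','t4')
cv2.imwrite('pics/t4c.png',cv2.resize(t['frame'][140:320,200:430],None,fx=3,fy=3,interpolation=cv2.INTER_CUBIC))
for n,p in (('w',p),('t',t)):
  for q,z in [('tweezers_grip',.037),('mark',.048),('pointer',.053),('guard_handle',.1)]:
    for r in arm.search_frame(p,q)[:1]: print(n,q,r,atz(p,r['at'],z))
```

```text
7.95 [ 0.5213161  -0.07636863  0.21588372] [-0.26838862 -0.06724674  0.96410636] 0.7536591432385604
w tweezers_grip {'at': [298.8, 99.5], 'score': 0.56} [ 0.62069064 -0.05675234  0.037     ]
w mark {'at': [334.9, 7.6], 'score': 0.66} [ 0.68837155 -0.08046043  0.048     ]
w pointer {'at': [349.0, 96.2], 'score': 0.92} [ 0.62506537 -0.09732168  0.053     ]
w guard_handle {'at': [99.5, 143.9], 'score': 0.97} [0.57531215 0.07851089 0.1       ]
t tweezers_grip {'at': [360.0, 191.8], 'score': 0.53} [ 0.69059292 -0.07670314  0.037     ]
t guard_handle {'at': [270.6, 234.9], 'score': 0.68} [0.5761981  0.14144158 0.1       ]
```

View pics/w4.png

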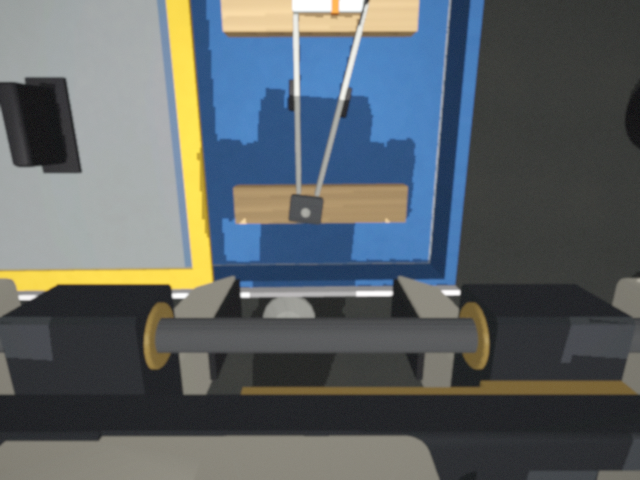

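View pics/t4c.png

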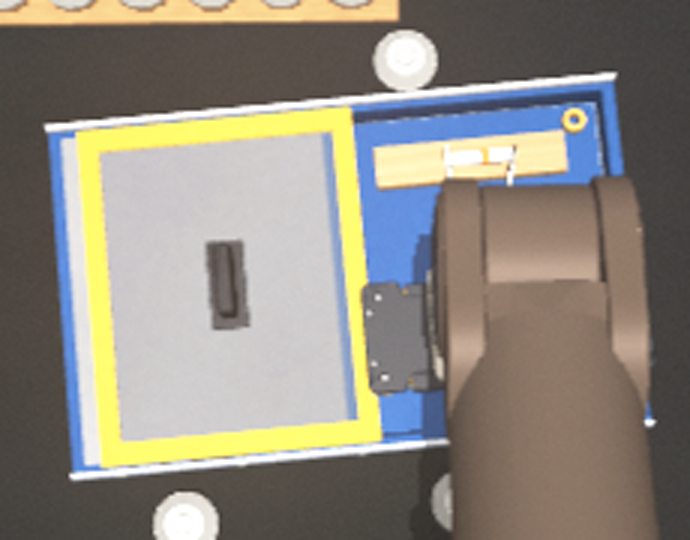

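Run:
```python
from h import *
p=shot('wrist','w5'); im=p['frame']; 
t=shot('top')
c=np.array([np.cos(np.radians(4.9)),np.sin(np.radians(4.9))]); yv=np.array([-c[1],c[0]])
cv2.imwrite('pics/w5c.png',cv2.resize(im[60:310,170:490],None,fx=2.4,fy=2.4,interpolation=cv2.INTER_CUBIC))
for nm,u,z in [('frame edge',(203,150),.063),('frame inner',(178,150),.063),('foot',(55,125),.07),('wall in z10',(434,150),.01),('wall top',(447,150),.055),('wall out',(472,150),.055),('bay near',(320,263),.01)]:
    X=atz(p,u,z)[:2]; print(nm,X,X@c,X@yv)
for nm,u,z in [('L lip',(47,128),.067),('R lip',(615,77),.067),('L lip b',(73,477),.067),('R lip b',(652,423),.067),('guard Lt',(77,134),.063),('guard Rt',(350,108),.063),('guard Lb',(104,466),.063),('guard Rb',(381,439),.063)]:
    X=atz(t,(200+u[0]/3,140+u[1]/3),z)[:2]; print(nm,X,X@c,X@yv)
```

```text
frame edge [0.57361924 0.01532634] 0.572831961077987 -0.03372646051589711
frame inner [0.57209743 0.03522072] 0.5730150319404049 -0.01377480407800852
foot [0.58415352 0.12592414] 0.5927746592701231 0.07556732567204365
wall in z10 [ 0.5870115  -0.18781323] 0.5688237182397976 -0.23726754852649304
wall top [ 0.58853976 -0.18396365] 0.5706752099583284 -0.2335625757822401
wall out [ 0.59013695 -0.20484351] 0.5704830705498702 -0.25450255178444003
bay near [ 0.46627199 -0.08892542] 0.4569721684901523 -0.1284279390200097
L lip [0.71105947 0.27974116] 0.7323553852744225 0.2179822799705478
R lip [ 0.74907047 -0.18701585] 0.7303585204090085 -0.25031566218894863
L lip b [0.42623523 0.25559324] 0.44650945340066295 0.21825141971010123
R lip b [ 0.46464988 -0.2093742 ] 0.44506762089334684 -0.24829795860365175
guard Lt [0.70665821 0.25580012] 0.725925243385851 0.1945046717339987
guard Rt [0.72617668 0.03128427] 0.7261949293183692 -0.030857846919043423
guard Lb [0.4348266  0.23146578] 0.45300852820166776 0.19347829409934836
guard Rb [0.45418584 0.00860689] 0.4532610950916975 -0.030219718371091095
```

View pics/w5c.png

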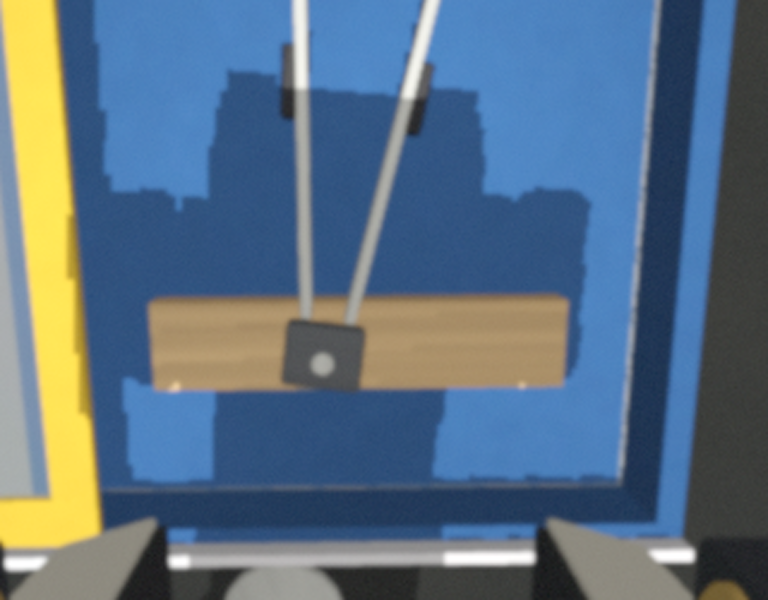

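>>> servo_tool([
  [[2,-0.3,0],[0,0,0]],
  [[4,-0.5,0],[0,0,0]],
  [[5,-0.5,0],[0,0,0]],
  [[5,-0.5,0],[0,0,0]],
])

```text
clock: 8.95
position: [0.5712, -0.0824, 0.2156]
ee_rot: [2.172, 0.065, -2.177]
force: [-0.0, 0.4, -0.0]
width: 0.749
```

Run:
```python
from h import *
p=shot('wrist','w6'); np.save('w6p.npy',np.array([p],dtype=object),allow_pickle=True); im=p['frame']; 
s=arm.observe(); print(s['clock'],s['position'],s['force'],s['width'])
cv2.imwrite('pics/w6c.png',cv2.resize(im[20:270,180:500],None,fx=2.5,fy=2.4,interpolation=cv2.INTER_CUBIC))
for q,z in [('tweezers_grip',.037),('mark',.048),('pointer',.053),('tip_left',.037),('tip_right',.037)]:
    for r in arm.search_frame(p,q)[:2]: print(q,r,atz(p,r['at'],z))
```

```text
9.0 [ 0.57023844 -0.08240474  0.21549314] [-0.88405634  0.08024777  0.15467662] 0.7550463194666561
tweezers_grip {'at': [290.2, 157.1], 'score': 0.9} [ 0.62249054 -0.05846048  0.037     ]
mark {'at': [320.3, 71.0], 'score': 0.49} [ 0.69234193 -0.07904024  0.048     ]
pointer {'at': [332.3, 159.5], 'score': 0.68} [ 0.62419411 -0.09445753  0.053     ]
tip_left {'at': [289.4, 81.6], 'score': 0.83} [ 0.68384378 -0.05421086  0.037     ]
tip_right {'at': [331.3, 156.5], 'score': 0.89} [ 0.62574083 -0.09437088  0.037     ]
```

View pics/w6c.png

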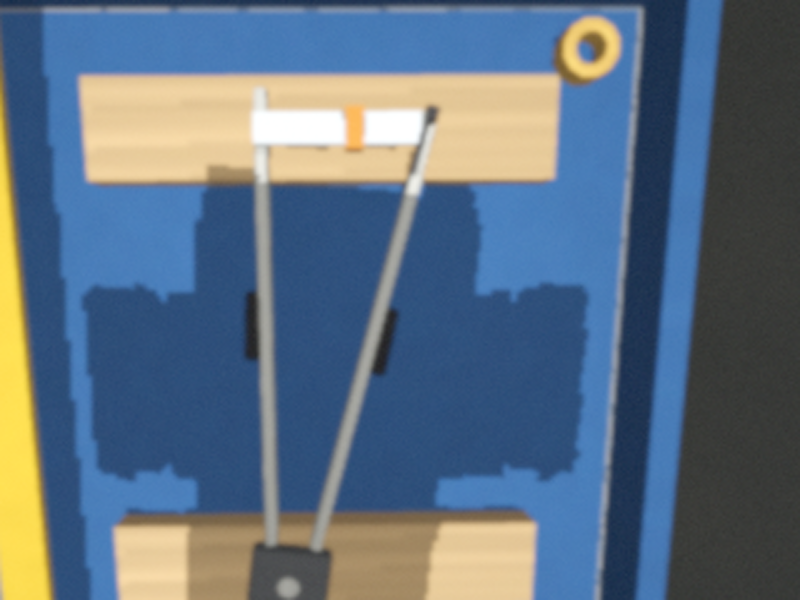

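```bash
cat >> h.py <<'E'
def c6(u): return (180+u[0]/2.5,20+u[1]/2.4)
E
python3 - <<'E'
from h import *
p=np.load('w6p.npy',allow_pickle=True)[0]
P={}
for nm,u,z in [('Lpad out',(246,325),.043),('Rpad out',(391,342),.043),('pivot',(288,587),.047),('barL',(253,127),.048),('barR',(425,127),.048),('mark',(354,127),.048),('ptr',(431,115),.053),('tipL',(261,95),.044),('armL',(266,325),.044),('armR',(373,342),.044)]:
    P[nm]=atz(p,c6(u),z); print(nm,P[nm].round(4))
m=(P['Lpad out']+P['Rpad out'])/2; print('mid',m, np.linalg.norm(P['Lpad out']-P['Rpad out']))
d=m-P['pivot']; print('axis deg',np.degrees(np.arctan2(d[1],d[0])),np.linalg.norm(d[:2]))
d=P['Lpad out']-P['Rpad out']; print('across deg-90',np.degrees(np.arctan2(d[1],d[0]))-90)
d=P['mark']-P['barR']; print('bar deg-90',np.degrees(np.arctan2(d[1],d[0]))-90, np.linalg.norm(d))
d=P['barL']-P['barR'];print(np.degrees(np.arctan2(d[1],d[0]))-90, np.linalg.norm(d))
d=P['mark']-P['ptr'];print('mark-ptr',d)
R=cv2.Rodrigues(arm.observe()['ee_rot'])[0]; print(R.round(3), np.degrees(np.arctan2(R[1,1],R[0,1])))
E
```

```text
Lpad out [ 0.6235 -0.0486  0.043 ]
Rpad out [ 0.6213 -0.0989  0.043 ]
pivot [ 0.5268 -0.0692  0.047 ]
barL [ 0.6885 -0.048   0.048 ]
barR [ 0.6928 -0.1029  0.048 ]
mark [ 0.691  -0.0802  0.048 ]
ptr [ 0.6958 -0.104   0.053 ]
tipL [ 0.6991 -0.0497  0.044 ]
armL [ 0.6241 -0.0555  0.044 ]
armR [ 0.6209 -0.0926  0.044 ]
mid [ 0.62241775 -0.07370741  0.043     ] 0.0503578198909201
axis deg -2.725515004376912 0.09573302887699194
across deg-90 -2.48130412462541
bar deg-90 4.541603720079763 0.022798307066587815
4.541603720079664 0.0551405574023954
mark-ptr [-0.00481539  0.02380213 -0.005     ]
[[-0.002  0.076 -0.997]
 [-0.017 -0.997 -0.076]
 [-1.     0.017  0.003]] -85.61434098887226
```

>>> servo_tool([
  [[2,0.3,0],[0.5,0,-3]],
  [[4,0.6,-2],[1,0,-6]],
  [[5.2,0.9,-5],[1,0,-7]],
  [[5.2,0.9,-8],[1,0,-7]],
  [[5.2,0.9,-11],[1,0,-7]],
  [[5.2,0.9,-13.5],[1,0,-7]],
  [[5.2,0.9,-13.5],[1,0,-7]],
  [[5.2,0.9,-13.5],[1,0,-7]],
], grip=0.85)

```text
clock: 10.05
position: [0.6217, -0.0736, 0.0815]
ee_rot: [-2.195, 0.049, 2.201]
force: [0.5, -0.3, 0.6]
width: 0.853
```

Run:
```python
from h import *
p=shot('wrist','w7')
s=arm.observe(); print(s['clock'],s['position'],s['force'],s['width'])
R=cv2.Rodrigues(s['ee_rot'])[0]; print(R.round(3), np.degrees(np.arctan2(R[1,1],R[0,1])))
```

```text
10.1 [ 0.6225172  -0.0735862   0.08240567] [-0.21225004  0.18986555  1.12897121] 0.8489440551728195
[[-0.001 -0.046 -0.999]
 [ 0.001 -0.999  0.046]
 [-1.    -0.001  0.001]] -92.62197948583209
```

View pics/w7.png

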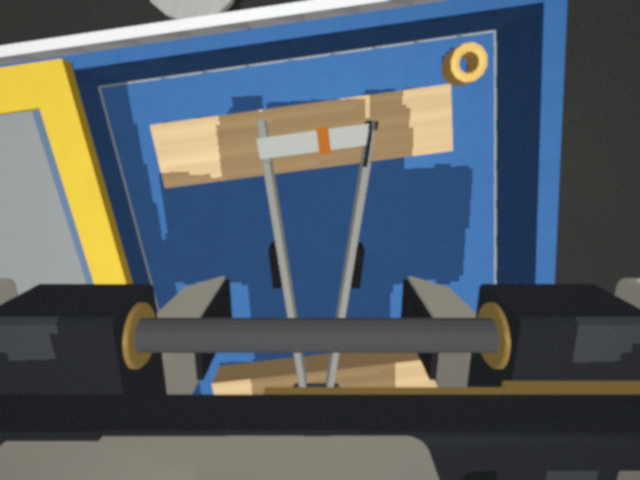

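>>> servo_tool([
  [[0,0,-2],[0,0,0]],
  [[0,0,-4],[0,0,0]],
  [[0,0,-5.5],[0,0,0]],
  [[0,0,-6.2],[0,0,0]],
  [[0,0,-6.3],[0,0,0]],
  [[0,0,-6.3],[0,0,0]],
])

```text
clock: 10.7
position: [0.623, -0.0736, 0.0201]
ee_rot: [-2.198, 0.049, 2.198]
force: [0.2, -0.1, 0.2]
width: 0.851
```

>>> servo_tool([
  [[0,0,0],[0,0,0]],
  [[0,0,0],[0,0,0]],
  [[0,0,0],[0,0,0]],
  [[0,0,0],[0,0,0]],
  [[0,0,0],[0,0,0]],
  [[0,0,0],[0,0,0]],
  [[0,0,0],[0,0,0]],
], grip=0.49, squeeze=20)

```text
clock: 11.4
position: [0.6235, -0.0736, 0.0204]
ee_rot: [-2.199, 0.049, 2.197]
force: [0.9, 0.2, 3.3]
width: 0.491
```

Run:
```python
from h import *
p=shot('wrist','w8')
s=arm.observe(); print(s['clock'],s['position'],s['force'],s['width'])
```

```text
11.45 [ 0.62347436 -0.07356685  0.02038162] [1.27441958 0.40652416 2.9672573 ] 0.4903688343243001
```

View pics/w8.png

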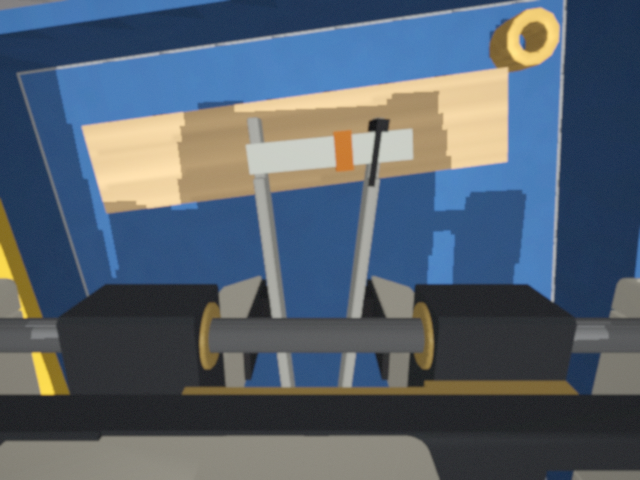

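>>> servo_tool([
  [[0,0,0.5],[0,0,0]],
  [[0,0,1.5],[0,0,0]],
  [[0,0,3],[0,0,0]],
  [[0,0,5],[0,0,0]],
  [[0,0,7],[0,0,0]],
  [[0,0,9],[0,0,0]],
  [[0,0,11],[0,0,0]],
  [[0,0,12.5],[0,0,0]],
  [[0,0,13.3],[0,0,0]],
  [[0,0,13.5],[0,0,0]],
  [[0,0,13.5],[0,0,0]],
  [[0,0,13.5],[0,0,0]],
])

```text
clock: 12.65
position: [0.6229, -0.0736, 0.1546]
ee_rot: [-2.197, 0.049, 2.199]
force: [-1.2, 0.3, -1.7]
width: 0.488
```

Run:
```python
from h import *
p=shot('wrist','w9')
np.save('w9p.npy',np.array([p],dtype=object),allow_pickle=True)
s=arm.observe(); print(s['clock'],s['position'],s['force'],s['width'])
cv2.imwrite('pics/w9c.png',cv2.resize(p['frame'][90:210,220:440],None,fx=3.5,fy=3.5,interpolation=cv2.INTER_CUBIC))
shot('scene','s9')
z=s['position'][2]+.019
for q in ['mark','pointer','tip_left','tip_right']:
    for r in arm.search_frame(p,q)[:1]: print(q,r)
```

```text
12.7 [ 0.62290267 -0.07356808  0.15450268] [-0.35691488 -0.02413384 -1.12098523] 0.4896477926680638
mark {'at': [342.2, 150.7], 'score': 0.87}
pointer {'at': [366.7, 243.5], 'score': 0.65}
tip_left {'at': [285.9, 162.4], 'score': 0.93}
tip_right {'at': [367.7, 246.9], 'score': 0.96}
```

View pics/w9c.png

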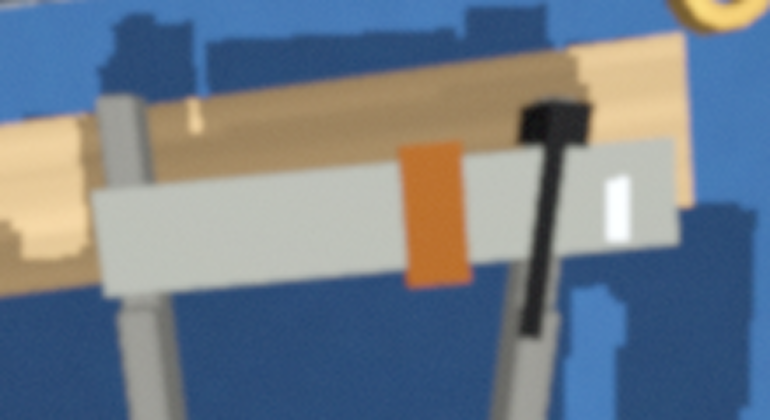

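View pics/s9.png

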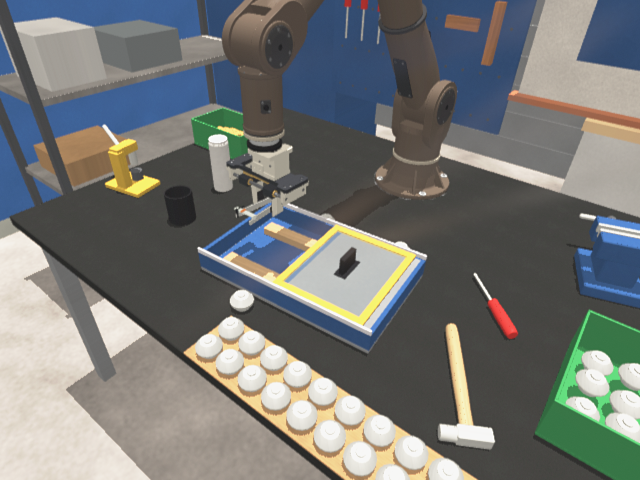

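>>> servo_tool([
  [[0,0,0],[0,0,0]],
  [[0,0,0],[0,0,0]],
  [[0,0,0],[0,0,0]],
  [[0,0,0],[0,0,0]],
  [[0,0,0],[0,0,0]],
], grip=0.44)

```text
clock: 13.45
position: [0.6233, -0.0736, 0.155]
ee_rot: [-2.198, 0.049, 2.198]
force: [0.4, 1.7, -0.7]
width: 0.443
```

Run:
```python
from h import *
p=shot('wrist','w10'); print(p['fx'],p['cx'],p['position'])
s=arm.observe(); print(s['clock'],s['position'],s['force'],s['width'])
cv2.imwrite('pics/w10c.png',cv2.resize(p['frame'][90:210,220:440],None,fx=3.5,fy=3.5,interpolation=cv2.INTER_CUBIC))
```

```text
375.1411098302553 316.0176295203183 [ 0.69536379 -0.07684892  0.31308558]
13.5 [ 0.62331717 -0.07358047  0.15501015] [-0.54088369  0.21655037 -1.47435597] 0.4404728382974165
```

View pics/w10c.png

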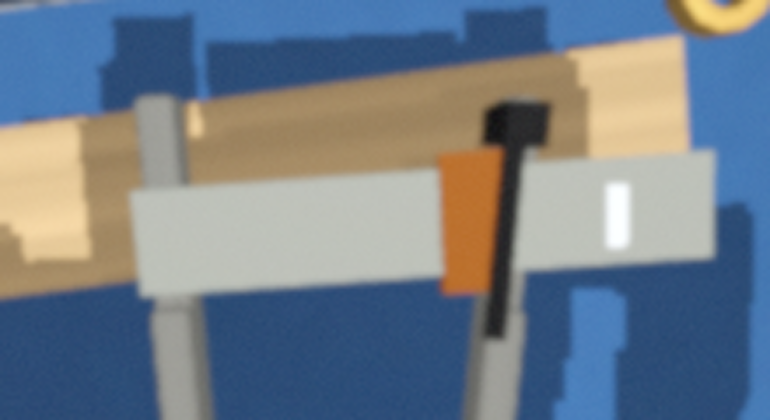

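>>> servo_tool([
  [[0,0,0],[0,0,0]],
  [[0,0,0],[0,0,0]],
  [[0,0,0],[0,0,0]],
  [[0,0,0],[0,0,0]],
  [[0,0,0],[0,0,0]],
], grip=0.423)

```text
clock: 14.0
position: [0.6233, -0.0736, 0.155]
ee_rot: [-2.198, 0.049, 2.198]
force: [0.3, 0.2, -1.4]
width: 0.422
```

Run:
```python
from h import *
p=shot('wrist','w11')
s=arm.observe(); print(s['clock'],s['position'],s['force'],s['width'])
cv2.imwrite('pics/w11c.png',cv2.resize(p['frame'][90:210,220:440],None,fx=3.5,fy=3.5,interpolation=cv2.INTER_CUBIC))
t=shot('top','t11')
cv2.imwrite('pics/t11c.png',cv2.resize(t['frame'][140:320,200:430],None,fx=3,fy=3,interpolation=cv2.INTER_CUBIC))
```

```text
14.05 [ 0.62331017 -0.07358083  0.15499152] [-0.52288999  0.42609925 -0.97946479] 0.42200044457056934
```

View pics/w11c.png

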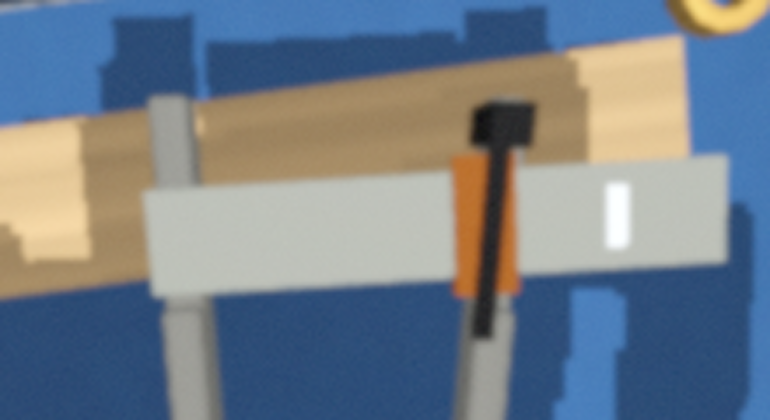

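View pics/t11c.png

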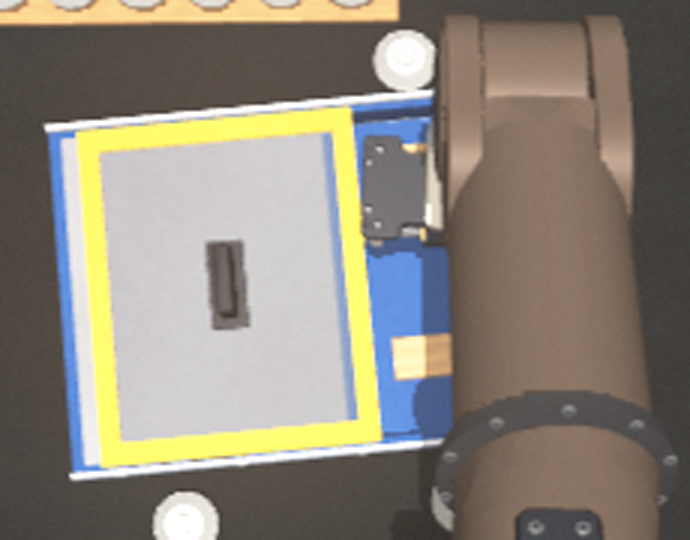

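>>> servo_tool([
  [[0,0,0],[0,0,0]],
  [[0,0,0],[0,0,0]],
  [[0,0,0],[0,0,0]],
  [[0,0,0],[0,0,0]],
  [[0,0,0],[0,0,0]],
  [[0,0,0],[0,0,0]],
  [[0,0,0],[0,0,0]],
  [[0,0,0],[0,0,0]],
  [[0,0,0],[0,0,0]],
  [[0,0,0],[0,0,0]],
  [[0,0,0],[0,0,0]],
  [[0,0,0],[0,0,0]],
])

```text
clock: 15.3
position: [0.6233, -0.0736, 0.155]
ee_rot: [-2.198, 0.049, 2.198]
force: [-0.1, -1.0, -0.8]
width: 0.424
```

>>> servo_tool([
  [[0,0,0],[0,0,0]],
  [[0,0,0],[0,0,0]],
  [[0,0,0],[0,0,0]],
  [[0,0,0],[0,0,0]],
  [[0,0,0],[0,0,0]],
  [[0,0,0],[0,0,0]],
  [[0,0,0],[0,0,0]],
  [[0,0,0],[0,0,0]],
  [[0,0,0],[0,0,0]],
  [[0,0,0],[0,0,0]],
  [[0,0,0],[0,0,0]],
  [[0,0,0],[0,0,0]],
])

```text
clock: 16.5
position: [0.6233, -0.0736, 0.155]
ee_rot: [-2.198, 0.049, 2.198]
force: [0.6, -0.5, -1.1]
width: 0.423
```

Run:
```python
from h import *
p=shot('wrist','w12')
s=arm.observe(); print(s['clock'],s['position'],s['force'],s['width'])
cv2.imwrite('pics/w12c.png',cv2.resize(p['frame'][90:210,220:440],None,fx=3.5,fy=3.5,interpolation=cv2.INTER_CUBIC))
t=shot('scene','s12')
cv2.imwrite('pics/s12c.png',cv2.resize(t['frame'][140:290,180:400],None,fx=3.5,fy=3.5,interpolation=cv2.INTER_CUBIC))
```

```text
16.55 [ 0.62331967 -0.07358671  0.1549789 ] [-0.22264582 -1.20305735 -0.86083991] 0.42580742333130617
```

View pics/w12c.png

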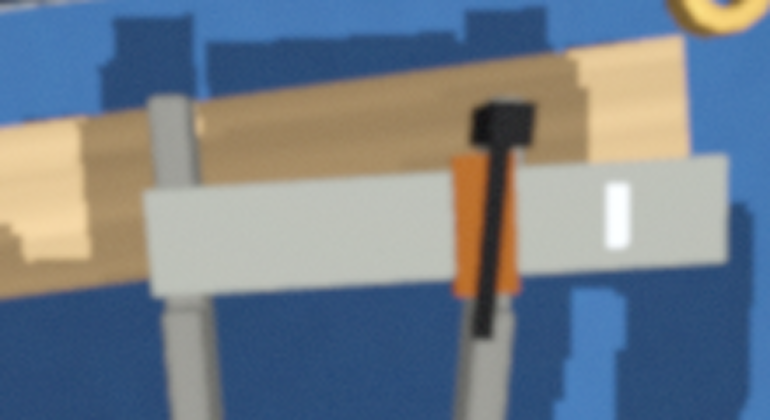

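View pics/s12c.png

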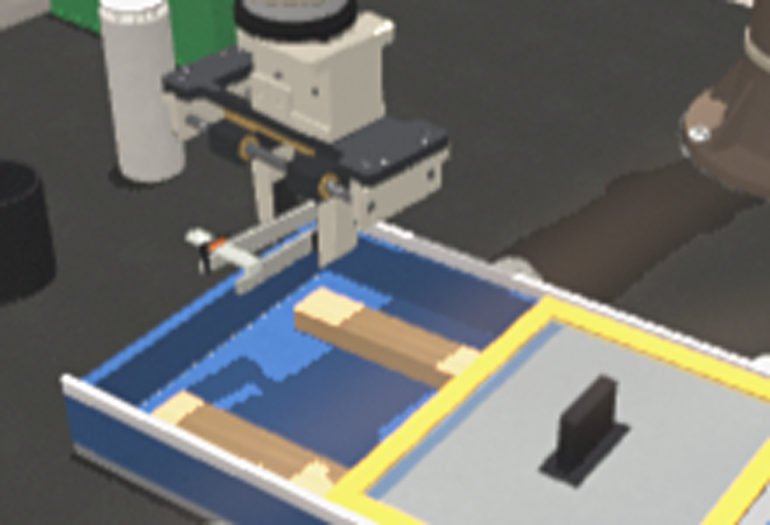

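```bash
python3 -c "
from cell import arm
print(arm.sign_off()); print(arm.observe()['clock'])"
```

```text
the job is handed in; nothing more can be done
None
the job is handed in; nothing more can be done
```

I slid the guard open, lifted the tweezers by their thumb pads and squeezed them until the pointer stood over the orange mark. The job went in at about 16.6 s while still holding them there. The one thing I could not fully confirm is how far open the guard is.

**Tweezers:** They hang level in the pictures, with the grip centre about 174 mm above the bench. At the last look the pointer was within about 0.5 mm of the mark's middle, allowing for the camera angle. I held that for over 2 s, with the opening reading 0.422 to 0.426 (about 39 mm over the pads). That puts the tip gap near 30 mm, well clear of shut.

**Guard:** It moved about 194 mm by the arm's reading, and 187 to 191 mm by the top camera. It then stopped dead against about 40 N, which I took to be the end stop. I think it started about 16 mm ajar, since its position relative to the case fits fully open. I did not push it a second time to check. If it really started shut, it is right at the 195 mm limit or just under.

**Other things on the bench:** Nothing near the case looked moved in the pictures, but I did not measure it.

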